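Close the red flux jar

ROBOT

A 7-joint arm with a two-finger parallel gripper is mounted at the origin on the work surface. World frame = base frame: x ahead of the robot, y to its left, z up, the work surface at z = 0. Lengths are in mm, angles in rad, forces in N, time in s.
With the tool pointing down it reaches from about 375 to 925 mm from the base axis. Payload 3.1 kg.
Tool frame: the origin (TCP) lies where the fingers leave the gripper's body, on its centre line; the fingertips stand 73 mm ahead of it and the grasp point (between the pads) lies r.grip_point_offset ahead of it (r.grip_point_offset is the distance from the TCP to the grasp point, in mm); z points along the fingers, y is the direction in which the jaws open and shut (so a half turn about z gives the same grasp; the last joint's range is limited). The gripper opens to 85 mm and grips with 20 to 120 N. Pads are 22 mm wide; open, the fingers measure 114 mm over their backs; the gripper's body (76 mm by 85 mm) begins 54 mm behind the grasp point. The pads swing forward as they close: fully open they stand 13 mm farther back than shut.
Start: joints at [1.067, 0.383, 0.044, 1.598, -0.018, 1.161, -0.05], TCP at [256.608, -597.207, 303.869] pointing down, gripper open.
Joint ranges: [-2.61, 2.61], [-0.41, 2.15], [-1.48, 1.57], [0, 2.5], [-1.57, 4.71], [0.05, 1.97], [-2.85, 2.85]. Speed limits (rad/s): [2.79, 2.79, 3.14, 3.14, 3.14, 3.14, 3.14].

INTERFACE

Orientations are given as [roll, pitch, yaw] about the fixed x, y, z axes, in that order (R = Rz(yaw) Ry(pitch) Rx(roll)).
In Python, from bench import r gives the robot as it stands. Calls block until the motion is done:
- r.move_pose(position, orientation): joint-space move of the TCP to a pose.
- r.move_straight(position, attitude=None, v=150, max_force=None): straight line of the TCP; attitude=None keeps the orientation; v is the mean speed in mm/s. With max_force (N) it stops when the force on the tool has changed by that much, and returns True; else False.
- r.move_joints(angles): joint-space move.
- r.gripper_to(opening, newtons=None): finger opening in mm; newtons is the grip in N (None keeps the last); returns when the fingers have stopped.
- r.sleep(seconds).
- r.solve_ik(position, orientation): joint angles nearest the present ones, or None.
- r.read_camera(name): name is "scene" or "side" or "wrist"; returns a dict with "image" (480x640x3 uint8, red, green, blue), "fovy" (degrees; the focal length in pixels is half the picture's height over the tangent of half this angle, whatever the lens; pixels are square), "cx", "cy" (the principal point, pixels), "extrinsics" (4x4, takes a point from world to camera coordinates); the wrist camera has in their place "mount" (4x4, takes a point from camera to tool coordinates, whose origin is the TCP and whose axes are the flange's). Camera axes: x right, y up, looking along -z (the intrinsics and any distortion apply to the point x, -y, -z); pixel columns grow to the right and rows downward; lengths in mm; the calibration is good to about 2 mm. A picture is of the moment at which its call begins: read the wrist's pose just before it. There is no depth.
A pose or a line that the arm cannot do raises r.IKError and nothing moves.
- r.close_job(): hands the job in, once; it reports no verdict.
Readings, each from a call of its own:
- r.current_time_s(): time.
- r.current_qpos(): joint angles.
- r.current_joint_vel(): joint speeds.
- r.current_tau(): joint torques, N m.
- r.current_eef_pos(): TCP position.
- r.current_ee_rot(): TCP orientation.
- r.current_force(): force on the tool from outside, world axes, zero at the start.
- r.current_torque(): the same for the moment, N m.
- r.current_width(): finger opening in mm.
Only numpy, scipy, OpenCV 4.12 (cv2) and the standard library are available. Lean on these libraries where they do the work, as an engineer would, in place of code of your own. Each camera call takes 0.05 s, during which the arm holds its last target.

TASK

The flux jar with the red cap has been left loose on the test bench: screw its cap fully home (clockwise seen from above) and let go of it. The jars with the blue and yellow caps are in use, so leave their caps just as they are.

Things in the scene. Friction and masses are not known exactly. Their poses are not given: they have to be found in the camera images.
- red_cap (a joint): Turning angle of the red screw cap in rad: 0 is fully home at its hard stop; it grows as the cap is turned counter-clockwise seen from above, and starts between 0.8 and 1.3. It turns stiffly (0.12 N m of friction), stays where it is left, and does not rise or come off. When it is home, the white line on its top (centre to rim) lies over the white mark on its holder and the black stripe on the jar
- red_grip (a point): Centre of the red cap, half-way up, on its turning axis, which is vertical. The cap is a ribbed upright round cap, 50 mm across and 22 mm tall, so it can be gripped across at any yaw; its top is 88 mm above the table. Below it the white jar is 47 mm across, down to the dark grey holder, 62 mm across and up to 30 mm above the table, with a foot 84 mm across and 8 mm high. Jar and holder are fixed to the bench. x points along the white line, from the axis to the rim, z up
- blue_mark (a point): Outer end of the white line on top of the blue cap: 88 mm above the table, 22 mm from the blue jar's axis; the axis lies 22 mm against (minus) this point's own x. The blue jar has the same shape and size as the red one; its cap is partly open and is to be left alone
- yellow_mark (a point): The same point on the yellow cap: 88 mm above the table, 22 mm from the yellow jar's axis; the axis lies 22 mm against (minus) this point's own x. The yellow jar has the same shape and size as the red one; its cap is partly open and is to be left alone
Not all that is in view belongs to the job. What is shaped like the part that bears red_cap but purple is not meant.

How it is judged:
By the outcome, as a careful person would: the job done as asked, in the order asked, and still so for the second after the job is handed in, with the robot touching nothing.
It also fails if it takes over 32 s, if anything falls off the work surface, if the arm or the gripper's body presses on something with over 40 N, if the wrist force passes 120 N, or if a joint passes its speed limit or range.

## Working session

There is one attempt and no reset: what is moved stays moved. The work goes in short steps, each a Python script; the robot and the scene stay as the last script left them, time stands still between calls to the robot, and variables do not carry over. Pictures are saved under pics/ and viewed, and the job is handed in when it is done.

```bash
mkdir -p pics; ls
python3 - <<'E'
from bench import r
import cv2
for n in ["scene","side","wrist"]:
    c=r.read_camera(n); cv2.imwrite(f"pics/{n}0.png",c["image"][:,:,::-1])
    print(n,{k:(v.tolist() if hasattr(v,'tolist') else v) for k,v in c.items() if k!="image"})
print(r.grip_point_offset,r.current_eef_pos(),r.current_ee_rot(),r.current_time_s(),r.current_width())
E
```

```text
pics
scene {'fovy': 48.32398015893709, 'cx': 312.9512059982493, 'cy': 240.0541904915383, 'extrinsics': [[-0.8453768441029702, 0.5341421025027475, 0.005495979298238692, 423.043554972893], [-0.3570513797063541, -0.5726914396210655, 0.7379287412986028, 137.7267420749331], [0.39730630967087777, 0.621865523500616, 0.6748562565295021, -1447.4190847294476], [0.0, 0.0, 0.0, 1.0]]}
side {'fovy': 45.141727428423245, 'cx': 324.7276020566152, 'cy': 235.36220970717693, 'extrinsics': [[0.9816311440566633, -0.19067311498507122, -0.006637788780642256, -486.1362531762077], [0.15390396702945655, 0.7708140197646542, 0.6181903556889664, -156.33541191215883], [-0.11275578012058877, -0.6078564881254002, 0.7860003968785593, -1051.0698405561147], [0.0, 0.0, 0.0, 1.0]]}
wrist {'fovy': 65.46955641968444, 'cx': 316.12725645180865, 'cy': 232.5994904731873, 'mount': [[-0.0015962091801193352, 0.9515411651639416, 0.3075172566128622, 78.25724819666941], [0.9999987259050218, 0.0015242275998297871, 0.0004742557919722679, -0.0679915521063501], [-1.7452381074218694e-05, 0.3075176218181188, -0.9515423857962092, -68.81959767350065], [0.0, 0.0, 0.0, 1.0]]}
53.900000000000006 [ 256.35691662 -596.6608916   302.77110571] [-3.13948791e+00  9.17508992e-05  4.05863055e-01] 0.15 85.24071714737833
```

View pics/scene0.png

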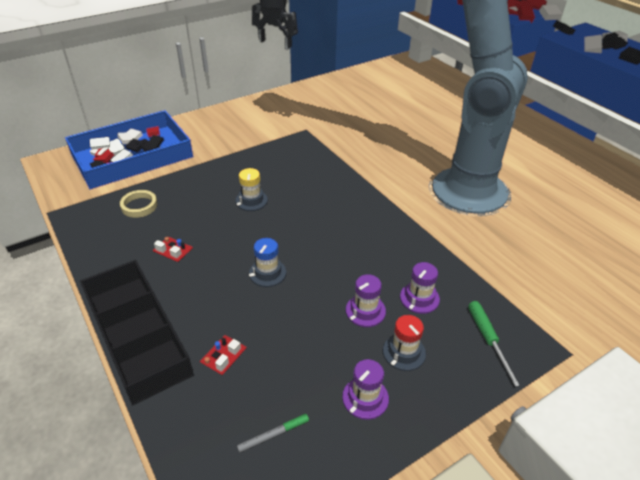

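View pics/side0.png

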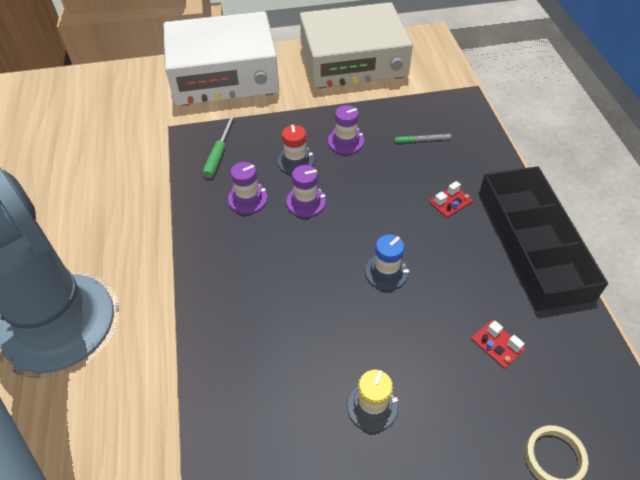

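View pics/wrist0.png

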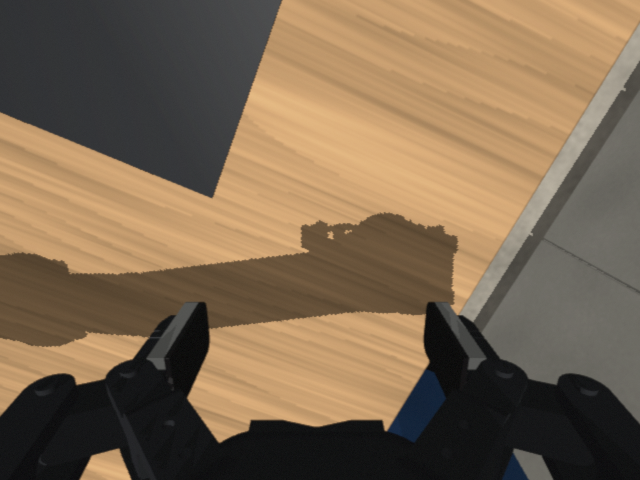

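Scene: red cap at (408,328), side: red at (294,137), both with three purple lookalikes near. Enlarging both.

Run:
```python
import cv2
a=cv2.imread("pics/scene0.png")[245:425,330:460]; b=cv2.imread("pics/side0.png")[90:220,210:380]
cv2.imwrite("pics/a1.png",cv2.resize(a,None,fx=3.3,fy=3.3,interpolation=cv2.INTER_CUBIC))
cv2.imwrite("pics/b1.png",cv2.resize(b,None,fx=4.5,fy=4.5,interpolation=cv2.INTER_CUBIC))
```

```text
(no output)
```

View pics/a1.png

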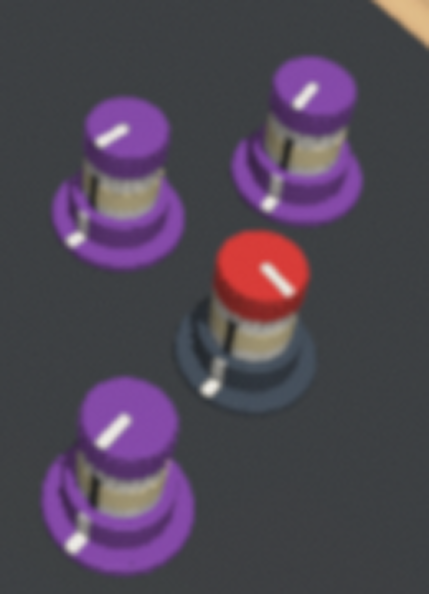

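View pics/b1.png

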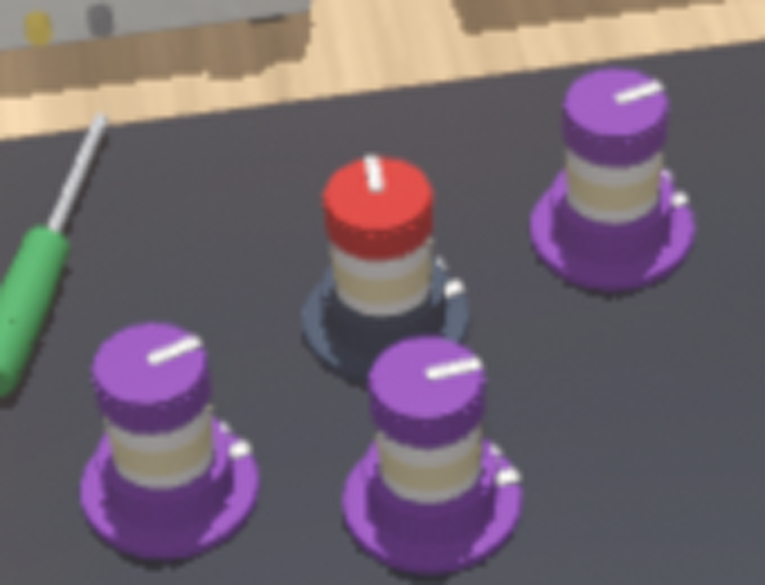

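```bash
cat > h.py <<'E'
import numpy as np
def ray(c,uv,z,E=None):
    f=240/np.tan(np.radians(c["fovy"])/2)
    d=np.array([(uv[0]-c["cx"])/f,-(uv[1]-c["cy"])/f,-1])
    E=c["extrinsics"] if E is None else E
    E=np.array(E); R=E[:3,:3]; o=-R.T@E[:3,3]; w=R.T@d
    return (o+w*(z-o[2])/w[2])
E
python3 - <<'E'
from bench import r
from h import *
A=r.read_camera("scene");B=r.read_camera("side")
a=lambda x,y:(330+x/3.3-.35,245+y/3.3-.35)
b=lambda x,y:(210+x/4.5-.4,90+y/4.5-.4)
S={"redtop":((262,269),88),"lineend":((292,293),88),"p1":((127,129),88),"p2":((315,92),88),"p3":((128,419),88),"foot":((211,389),8)}
for k,(p,z) in S.items(): print("scene",k,ray(A,a(*p),z).round(1))
T={"redtop":((378,194),88),"lineend":((373,158),88),"pA":((616,106),88),"pB":((153,363),88),"pC":((428,378),88),"foot":((454,287),8)}
for k,(p,z) in T.items(): print("side",k,ray(B,b(*p),z).round(1))
print("blue",ray(A,(266,246),88),ray(B,(389,247),88)); print("yel",ray(A,(249,177),88),ray(B,(375,383),88))
E
```

```text
scene redtop [495.  323.5  88. ]
scene lineend [491.8 345.3  88. ]
scene p1 [495.3 197.4  88. ]
scene p2 [378. 234.  88.]
scene p3 [617.6 362.7  88. ]
scene foot [527.4 332.1   8. ]
side redtop [490.1 318.2  88. ]
side lineend [491.7 343.9  88. ]
side pA [614.1 358.   88. ]
side pB [373.7 227.7  88. ]
side pC [492.7 194.2  88. ]
side foot [526.9 331.7   8. ]
blue [615.43296401  -7.53519987  88.        ] [610.54160516 -16.86798589  88.        ]
yel [ 530.69325358 -251.44018277   88.        ] [ 522.6052459  -264.11516807   88.        ]
```

Cap axis about (492.5, 321), line ≈95°, foot mark ≈17° → ~1.3 rad open, in the range; neighbours 125 mm or more off. Checking yaw range, then looking with the wrist camera.

Run:
```python
from bench import r
import numpy as np,cv2
best=None
for y in np.arange(-3,3.2,.5):
    q=r.solve_ik([492.5,321,78+r.grip_point_offset],[np.pi,0,y]); print(round(y,1),None if q is None else np.round(q,2))
```

```text
-3.0 [ 0.08  0.69 -0.93  1.84  0.67  0.97  0.57]
-2.5 [ 0.15  0.75 -1.04  1.83  0.76  1.02  1.01]
-2.0 [ 0.26  0.92 -1.25  1.83  0.97  1.16  1.38]
-1.5 [ 0.26  0.92 -1.25  1.83  0.97  1.16  1.88]
-1.0 [ 0.26  0.92 -1.25  1.83  0.97  1.16  2.38]
-0.5 [-1.21  0.58  0.7   1.9  -0.49  0.84 -2.32]
0.0 [-0.    0.63 -0.81  1.84  0.57  0.92 -2.65]
0.5 [-0.13  0.57 -0.64  1.85  0.43  0.87 -2.05]
1.0 [-0.02  0.62 -0.79  1.84  0.55  0.91 -1.63]
1.5 [ 0.02  0.64 -0.84  1.84  0.59  0.93 -1.16]
2.0 [ 0.04  0.65 -0.87  1.84  0.61  0.94 -0.68]
2.5 [ 0.05  0.67 -0.89  1.84  0.63  0.95 -0.19]
3.0 [ 0.07  0.68 -0.92  1.84  0.66  0.96  0.29]
```

```bash
cat >> h.py <<'E'
from scipy.spatial.transform import Rotation as Ro
def wristE(c,p,rpy):
    T=np.eye(4);T[:3,:3]=Ro.from_euler("xyz",rpy).as_matrix();T[:3,3]=p
    return np.linalg.inv(T@np.array(c["mount"]))
E
python3 - <<'E'
from bench import r
import numpy as np,cv2,pickle
r.move_pose([492.5,321,260],[np.pi,0,-2.5])
p,o=r.current_eef_pos(),r.current_ee_rot()
c=r.read_camera("wrist"); cv2.imwrite("pics/w1.png",c["image"][:,:,::-1])
pickle.dump((p,o,c),open("w1.pkl","wb")); print(p,o,r.current_time_s(),r.current_qpos())
E
```

```text
[493.30090155 319.9787345  259.80978732] [-3.14102503e+00 -2.93586100e-04 -2.50209315e+00] 3.6167 [ 0.16134926  0.51892683 -1.02960618  1.75543121  0.48529753  1.14812319
  1.19339966]
```

View pics/w1.png

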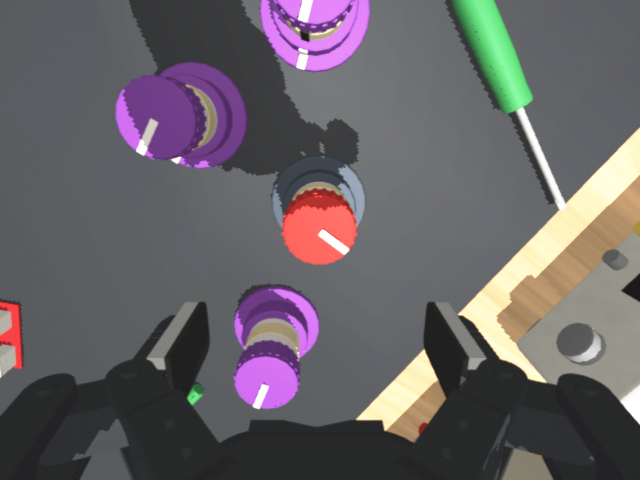

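Wrist: red cap top centre (320,229), line outer end about (347,249); foot mark hidden behind the cap.

Run:
```python
from h import *; import pickle
p,o,c=pickle.load(open("w1.pkl","rb")); E=wristE(c,p,o)
import cv2
im=c["image"]; cv2.imwrite("pics/w1c.png",cv2.resize(im[150:280,250:390,::-1],None,fx=4.5,fy=4.5,interpolation=cv2.INTER_CUBIC))
C=ray(c,(320,229),88,E);L=ray(c,(347,249),88,E);R=ray(c,(357,229),88,E)
print(C,L,np.linalg.norm(L-C),np.arctan2(*(L-C)[[1,0]]),np.linalg.norm(R-C))
```

```text
[488.39196122 319.55678549  88.        ] [488.87667248 343.0590943   88.        ] 23.507306622661044 1.5501752652204122 24.97747032748071
```

View pics/w1c.png

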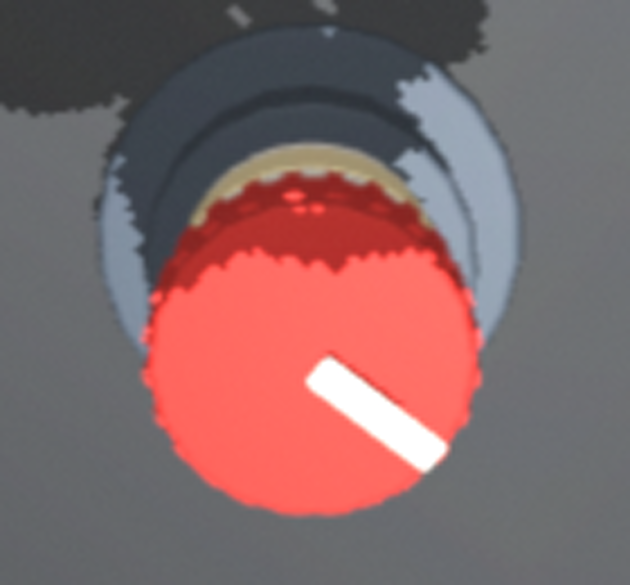

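Run:
```python
from h import *; import pickle
from bench import r
import cv2
p,o,c=pickle.load(open("w1.pkl","rb")); E=wristE(c,p,o)
C=ray(c,(320,231),88,E); print(C)
x,y=0.7*C[:2]+0.3*np.array([492.5,321]); print(x,y)
z=75+r.grip_point_offset
r.move_pose([x,y,z+50],[np.pi,0,-2.5])
print(r.move_straight([x,y,z],v=80,max_force=15),r.current_force(),r.current_eef_pos(),r.current_time_s())
f0=np.array(r.current_force())
r.gripper_to(45,25); r.sleep(.3)
R=Ro.from_euler("xyz",r.current_ee_rot()).as_matrix()
print("width",r.current_width(),"tool force",R.T@(np.array(r.current_force())-f0),r.current_torque(),r.current_eef_pos(),r.current_ee_rot(),r.current_time_s())
c=r.read_camera("wrist"); cv2.imwrite("pics/w2.png",c["image"][:,:,::-1])
```

```text
[489.5272703  320.40398856  88.        ]
490.419089212882 320.58279199285204
False [ 0.29340849 -0.35860884  0.48219911] [490.40495935 320.84053017 128.88372767] 4.8083
width 49.54659248697115 tool force [ 1.61689189 -1.60540739 -5.28166519] [-0.46988144  0.04242807  0.11143363] [490.95487652 320.53691911 129.62891695] [-3.14055574e+00  7.24671746e-04 -2.50010925e+00] 5.525
```

View pics/w2.png

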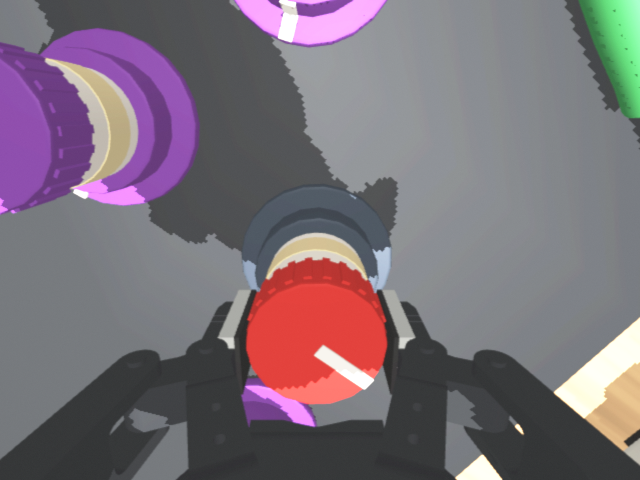

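Picture: pads either side of the red cap (316,335), good grip (49.5 mm, side force 1.6 N). Now turning with joint 7 alone.

Run:
```python
from h import *
from bench import r
import cv2
r.gripper_to(40,60)
q=np.array(r.current_qpos()); print(q.round(3))
a=0
for s in [.3,.3,.3,.2,.08,.05,.05,.05]:
    a+=s; t=q.copy(); t[6]-=a; r.move_joints(t); 
    print(round(a,2),"F",np.round(r.current_force(),1),"Mz",np.round(r.current_torque(),2),"tau7",round(r.current_tau()[6],2),"yaw",round(r.current_ee_rot()[2],3),round(r.current_qpos()[6]-q[6],3),round(r.current_time_s(),2))
    if abs(r.current_torque()[2])>0.9: break
c=r.read_camera("wrist"); cv2.imwrite("pics/w3.png",c["image"][:,:,::-1])
print(r.current_width())
```

```text
[ 0.06   0.672 -0.902  1.842  0.646  0.95   1.079]
0.3 F [-0.5 -0.4  2.4] Mz [-0.39  0.03 -0.14] tau7 0.06 yaw -2.798 -0.297 6.18
0.6 F [ 0.9 -2.4  3.5] Mz [-0.49  0.03 -0.1 ] tau7 0.07 yaw -3.097 -0.596 6.58
0.9 F [-0.5 -2.2  3.7] Mz [-0.55  0.1  -0.13] tau7 0.06 yaw 2.887 -0.896 6.97
1.1 F [-1.3 -3.1  5.2] Mz [-0.75  0.17 -0.15] tau7 0.06 yaw 2.689 -1.094 7.28
1.18 F [-0.6 -4.8  5.7] Mz [-0.69  0.13 -0.12] tau7 0.08 yaw 2.609 -1.174 7.53
1.23 F [-1.1 -2.2  5.7] Mz [-0.76  0.19 -0.19] tau7 0.1 yaw 2.559 -1.224 7.78
1.28 F [-0.2 -4.   6.1] Mz [-0.86  0.1   0.84] tau7 -0.9 yaw 2.514 -1.27 8.03
1.33 F [ 0.6 -5.2  4.5] Mz [-1.12 -0.16  1.71] tau7 -1.7 yaw 2.469 -1.318 8.28
48.23610258125088
```

View pics/w3.png

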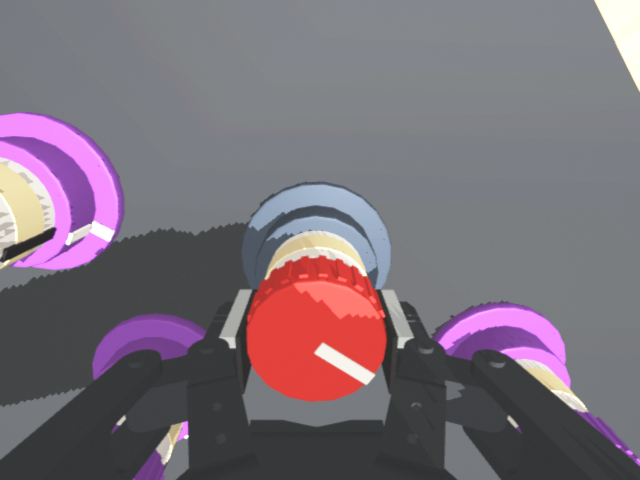

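Hard stop met at about 1.24 rad of turn (moment jumped from 0.13 to 1.7 N m), matching the measured angle. Releasing, rising, and looking.

Run:
```python
from h import *
from bench import r
import cv2,pickle
r.gripper_to(85); 
p=r.current_eef_pos(); r.move_straight([p[0],p[1],260],v=120)
p,o=r.current_eef_pos(),r.current_ee_rot()
c=r.read_camera("wrist"); pickle.dump((p,o,c),open("w4.pkl","wb"))
cv2.imwrite("pics/w4.png",c["image"][:,:,::-1])
# clear the view
r.move_pose([480,60,330],[np.pi,0,2.6])
for n,(u,v,w,h) in {"scene":(330,245,130,180),"side":(210,90,170,130)}.items():
    im=r.read_camera(n)["image"][:,:,::-1]; cv2.imwrite(f"pics/{n}5.png",im)
    cv2.imwrite(f"pics/{n}5c.png",cv2.resize(im[v:v+h,u:u+w],None,fx=3.3 if n=="scene" else 4.5,fy=3.3 if n=="scene" else 4.5,interpolation=cv2.INTER_CUBIC))
print(r.current_time_s(),r.current_width(),r.current_force())
```

```text
11.2167 84.85453301661657 [-0.40800244  0.89873662 -0.28843267]
```

View pics/scene5c.png

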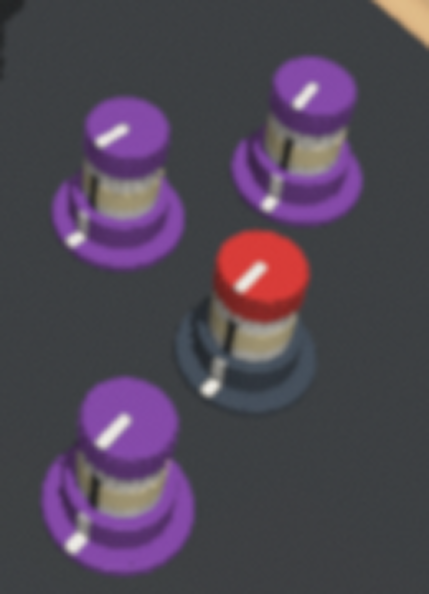

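View pics/side5c.png

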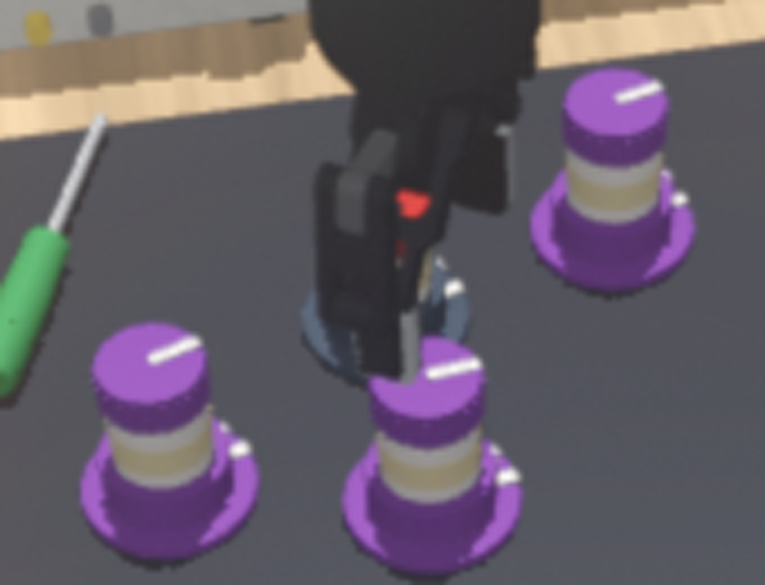

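View pics/scene5.png

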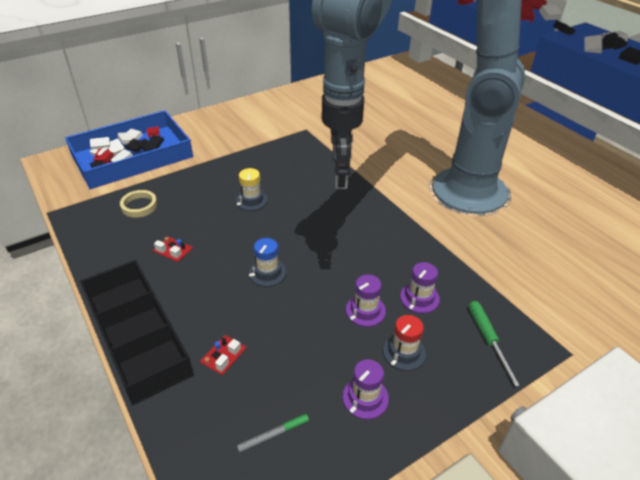

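View pics/w4.png

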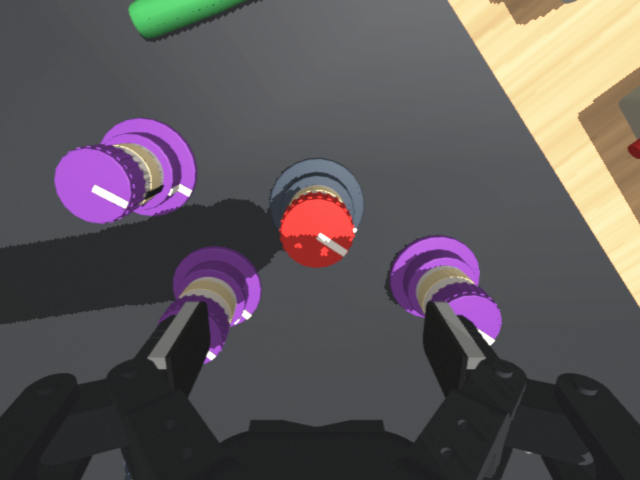

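Run:
```python
from h import *; import pickle
from bench import r
p,o,c=pickle.load(open("w4.pkl","rb")); E=wristE(c,p,o)
im=c["image"][150:280,250:390].astype(int)
f=lambda u,v,z:ray(c,(u,v),z,E)
C=f(317.5,232,88);L=f(346,252,88);M=f(354,230,8);print(C,L,np.arctan2(*(L-C)[[1,0]]),M,np.arctan2(*(M-C)[[1,0]]))
A=r.read_camera("scene"); a=lambda x,y:ray(A,(330+x/3.3-.35,245+y/3.3-.35),88)
for u in [((262,267),(239,291)),((265,264),(239,291))]:
    d=a(*u[1])-a(*u[0]); print("scene line",np.arctan2(d[1],d[0]))
d=a(292,293)-a(264,266); print("before",np.arctan2(d[1],d[0]))
```

```text
[488.73649141 321.74044116  88.        ] [512.30731841 327.66545159  88.        ] 0.24626812371953288 [528.07534469 331.96287263   8.        ] 0.2542330389486357
scene line 0.2800422896646865
scene line 0.2779853088356131
before 1.6121664778148297
```

Line at 0.25 to 0.28 rad and mark at 0.25 rad, so they agree. Handing in.

Run:
```python
from bench import r
print(r.current_time_s(),r.close_job())
```

```text
the job is handed in; nothing more can be done
11.2667 None
```

The red cap is screwed home and released, and I handed the job in at 11.3 s of the 32 s allowed.

- **Turn:** I gripped the red cap across at 60 N and turned it clockwise. At about 1.24 rad the hard stop came up, and the resisting moment rose from about 0.13 to 1.7 N m. That matches the angle I had measured from the pictures beforehand, about 1.23 rad.
- **Line against mark:** After I let go, the white line lay at 0.25 rad in the wrist picture and 0.28 rad in the scene picture. The holder mark lay at 0.25 rad, so they agree within measuring error.
- **Clear of everything:** The gripper is open and the arm stands well away. The external force reads about 1 N, close to the zero taken at the start.
- **Other jars:** I did not touch the blue, yellow or purple jars. The blue and yellow ones look unchanged in the last scene picture.
- **Check that failed:** In the last side picture the gripper hid the red cap, so that camera could not confirm the result.
- **Calibration:** The cameras disagreed by 5 to 7 mm on the red cap's centre. I used a weighted mean, and side forces stayed at 5 N or less in every reading during the turn.

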